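# Unplug the chargers and clean the writing stand

### The arm

A 7-joint arm with a two-finger parallel gripper is mounted at the origin on the work surface. World frame = base frame: x ahead of the robot, y to its left, z up, the work surface at z = 0. Lengths are in m, angles in rad, forces in N, time in s.
With the tool pointing down it reaches from about 0.425 to 0.875 m from the base axis. Payload 4.7 kg.
Tool frame: the origin (TCP) lies between the finger pads; the fingertips stand 19 mm ahead of it and the grasp point (between the pads) is the TCP (ctrl.tip_extent is the distance from the TCP to the fingertips, in m); z points along the fingers, y is the line along which they close (so a half turn about z gives the same grasp; the last joint's range is limited). The gripper opens to 87 mm and grips with 3 to 60 N. Pads are 19 mm wide; open, the fingers measure 117 mm over their backs; the gripper's body (75 mm by 190 mm) begins 51 mm behind the grasp point.
Start: joints at [1.134, 0.321, -0.07, 1.45, 0.023, 1.371, -0.057], TCP at [0.283, -0.585, 0.242] pointing down, gripper open.
Joint ranges: [-2.86, 2.86], [-0.3, 2.09], [-1.38, 1.24], [0.06, 2.45], [-1.56, 4.7], [0.09, 2.05], [-2.69, 2.69]. Speed limits (rad/s): [2.57, 2.57, 3.14, 3.14, 3.14, 3.14, 3.14].

### API

Orientations are given as a rotation vector (axis times angle).
In Python, from bench import ctrl gives the robot as it stands.
- The arm moves only by the shell command python3 -m crank 'ROWS' [OPENING] [FORCE]. ROWS is JSON, a list of rows, each an object of numbers: "tx", "ty", "tz": the shift along the tool's x, y, z in mm; "turn": the turn about the tool's z in units of 5 degrees (1.0 is 5 degrees). In form: [{"tx": .., "ty": .., "tz": .., "turn": ..}, ...]. A call has 1 to 5 rows; each row is the pose to reach, as a shift and turn from the pose commanded when the call began, along the tool's axes at that moment; what a row does not reach only later rows make up. A row lasts 1/8 s, in which the tool goes at most 62.5 mm and 10.7 degrees, less where a joint would pass 70% of its speed; a pose out of reach is approached as far as the arm can. A call with a gripper value outside its range is refused whole. OPENING is the finger opening in mm, from 0 to 87, set as the call begins (- or left out, the last holds). The fingers move at their own pace and stop on an object; FORCE is the grip in N (left out, the last holds). Time passes only in rows, so rows that repeat a pose let the fingers close. It gives the time, the measured TCP pose, the force, the opening and the grip force at its end, in the units of the state.
- ctrl.get_state(): the state, without advancing time (a new reading comes with each control period).
- ctrl.get_image(name): name is "side" or "top"; returns (picture, depth): 400x640x3 uint8, red, green, blue; 400x640 float32, m along the optical axis (not along the pixel's ray), 0 where there is no reading.
- ctrl.camera_model(name): a dict with "intrinsics" (3x3 intrinsics, pixels), "dist_coeffs" ([k1, k2, p1, p2, k3] as OpenCV has them; the pictures are not rectified), "origin" and "orientation" of the camera in the world. Camera axes: x right, y down, z forward; pixel columns grow to the right and rows downward; lengths in m; the calibration is good to about 2 mm. A picture is of the moment at which its call begins. camera_model takes no time and is no camera call.
- ctrl.close_job(): hands the job in; it is judged then, once.
Trained networks look in the newest picture that a camera, given by its name, has taken for a name from the list of things; names that differ only in an ending like _2 or _b are one class to them, and where a whole thing is asked for, a point or a joint stands for the part that bears it (a point fixed in the world has none). Each returns a list of dicts, best first, with "confidence" (0 to 1); they miss things now and then, are a little off and sometimes report something else, mostly with a low value. They report only what shows in the picture. A call takes as long as a camera call. They do not tell look-alikes from the thing itself.
- ctrl.recognise(camera, query): "xyz" ([x, y, z] in m, in world coordinates, good to about 4 mm: the middle of the surface that is visible of it).
- ctrl.mark_of(camera, query): "xyz" ([x, y, z] in m, in world coordinates, good to about 4 mm: a listed point, or the origin of a listed thing).
The state is a dict: "time": time; "joint_positions": joint angles; "qd": joint speeds; "joint_torque": joint torques, N m; "position": TCP position; "tool_rot": TCP orientation; "ft_force": force on the tool from outside, world axes, zero at the start; "torque": the same for the moment, N m; "grip_width": opening from 0.0 (shut) to 1.0 (fully open); "grip_force": force on a finger pad.
Only numpy, scipy, OpenCV 4.12 (cv2) and the standard library are available. Lean on these libraries where they do the work, as an engineer would, in place of code of your own. Each camera call takes 0.05 s, during which the arm holds its last target. There are 200 camera calls.

### The job

Plaster has flaked off the wall onto the pink writing stand: clean it up. First, before any cleaner is let out, pull every charger out of the power strip and put it in the white wire basket; then give the cleaner bottle two presses, nozzle right down and then fully back up each time, and with the held scraper block (not with the fingers) push all the plaster chips off the stand into its grey catch tray. Finally stand the scraper back upright in the middle of its yellow mat, and leave the pen holder, notebooks and tumbler where they are.

Things in the scene. Friction and masses are not known exactly. Their poses are not given: they have to be found in the camera images.
- charger0: white wall charger, loose, about 60 g, may be absent: body 34 x 34 x 40 mm, below it a plug nose 12 (x) x 20 (y) x 22 mm. Origin in the middle of the body's underside; body at z 0 to 40 mm, nose at z -22 to 0. Plugged in it is upright, origin 50 mm above the desk, axes along the strip's; a sprung ball holds the nose and about 10 N straight up pulls it out
- charger1: black wall charger, loose, about 60 g, may be absent: body 34 x 34 x 40 mm, below it a plug nose 12 (x) x 20 (y) x 22 mm. Origin in the middle of the body's underside; body at z 0 to 40 mm, nose at z -22 to 0. Plugged in it is upright, origin 50 mm above the desk, axes along the strip's; a sprung ball holds the nose and about 10 N straight up pulls it out
- charger2: blue wall charger, loose, about 60 g, may be absent: body 34 x 34 x 40 mm, below it a plug nose 12 (x) x 20 (y) x 22 mm. Origin in the middle of the body's underside; body at z 0 to 40 mm, nose at z -22 to 0. Plugged in it is upright, origin 50 mm above the desk, axes along the strip's; a sprung ball holds the nose and about 10 N straight up pulls it out
- charger3: orange wall charger, loose, about 60 g, may be absent: body 34 x 34 x 40 mm, below it a plug nose 12 (x) x 20 (y) x 22 mm. Origin in the middle of the body's underside; body at z 0 to 40 mm, nose at z -22 to 0. Plugged in it is upright, origin 50 mm above the desk, axes along the strip's; a sprung ball holds the nose and about 10 N straight up pulls it out
- strip: white power strip, fixed, 66 (x) x 270 (y) x 50 mm high, four upward sockets in a row along its y axis at y = -96, -32, 32 and 96 mm, 22 mm deep. Origin in the middle of its underside
- basket: white wire basket with a red floor, fixed, outside 140 (x) x 230 (y) x 50 mm high, walls 4 mm, floor 4 mm thick. Origin in the middle of its underside, z up
- bottle: yellow-green pump bottle of cleaner, fixed, 64 mm diameter, body 128 mm high; with the nozzle cap 164 mm. Origin in the middle of its underside; the spout points along its x axis
- nozzle (a joint): green nozzle cap of the pump bottle, a sprung slide: 0 up at rest, 0.012 m fully down (about 5 N); it springs back
- nozzle_top (a point): middle of the nozzle cap's flat top, which is 32 mm in diameter and 164 mm above the desk at rest
- board: pink writing stand, fixed. Flat top 45 mm above the desk, x -75 to 75, y -115 to 120 mm, between maroon lips 10 mm high and wide on both x sides and the +y end; its -y end is open. Beyond that a grey open catch tray, part of the stand: inside x -81 to 81, y -210 to -115 mm, floor 4 mm, rim 30 mm above the desk. Origin under the stand at desk height, z up
- chip0: off-white chip of wall plaster, loose, 26 (x) x 20 (y) x 9 mm, 11 g, lying on the writing stand. Origin in the middle of its underside. It may be absent.
- chip1: off-white chip of wall plaster, loose, 26 (x) x 20 (y) x 9 mm, 11 g, lying on the writing stand. Origin in the middle of its underside. It may be absent.
- chip2: off-white chip of wall plaster, loose, 26 (x) x 20 (y) x 9 mm, 11 g, lying on the writing stand. Origin in the middle of its underside. It may be absent.
- chip3: off-white chip of wall plaster, loose, 26 (x) x 20 (y) x 9 mm, 11 g, lying on the writing stand. Origin in the middle of its underside. It may be absent.
- chip4: off-white chip of wall plaster, loose, 26 (x) x 20 (y) x 9 mm, 11 g, lying on the writing stand. Origin in the middle of its underside. It may be absent.
- chip5: off-white chip of wall plaster, loose, 26 (x) x 20 (y) x 9 mm, 11 g, lying on the writing stand. Origin in the middle of its underside. It may be absent.
- scraper: scraper block, loose, about 160 g: a black foot 110 (x) x 40 (y) x 18 mm high and on it a blue grip bar 80 (x) x 22 (y) mm, up to 54 mm high. Origin in the middle of its underside, z up
- mat: flat yellow mat where the scraper belongs, fixed, 130 (x) x 56 (y) x 1 mm. Origin at its middle on the desk; the scraper starts on it with its x axis along the mat's
- pens: white square pen holder with pens, loose, 80 x 80 x 100 mm, pens up to 175 mm, bystander. Origin in the middle of its underside
- notebooks: stack of a blue and a manila notebook, loose, 150 (x) x 210 (y) x 24 mm, bystander. Origin in the middle of its underside
- tumbler: glass tumbler with an olive and cream lid, loose, 68 mm diameter, 122 mm high, bystander. Origin in the middle of its underside
Not all that is in view belongs to the job. Leave any orange or red look-alike of the bottle alone.

How it is judged:
On the way, in this order (a step that is already met when the one before it is completed fails the run):
1. every charger is out of the strip and in the basket (x of charger0 in the frame of basket between -0.068 and 0.068 m and y of charger0 in the frame of basket between -0.113 and 0.113 m and z of each of charger0, charger1, charger2, charger3 in the frame of basket below 0.075 m and x of charger1 in the frame of basket between -0.068 and 0.068 m and y of charger1 in the frame of basket between -0.113 and 0.113 m and x of charger2 in the frame of basket between -0.068 and 0.068 m and y of charger2 in the frame of basket between -0.113 and 0.113 m and x of charger3 in the frame of basket between -0.068 and 0.068 m and y of charger3 in the frame of basket between -0.113 and 0.113 m), for 0.2 s.
2. first press: the nozzle is pressed down (9 mm or more) (value of joint nozzle above 0.009 m), for 0.05 s.
3. first press: the nozzle is back up (value of joint nozzle below 0.003 m), for 0.1 s.
4. second press: the nozzle is pressed down (9 mm or more) (value of joint nozzle above 0.009 m), for 0.05 s.
5. second press: the nozzle is back up (value of joint nozzle below 0.003 m), for 0.1 s.
6. the scraper, held in the fingers, is down on the writing stand (contact force between the fingers and scraper above 1 N and x of scraper in the frame of board between -0.075 and 0.075 m and y of scraper in the frame of board between -0.13 and 0.13 m and z of scraper in the frame of board below 0.055 m), for 0.1 s.
7. every chip is off the stand and in the catch tray (x of chip0 in the frame of board between -0.083 and 0.083 m and y of chip0 in the frame of board between -0.212 and -0.108 m and (z of chip0 in the frame of board below 0.04 m or (z of chip0 in the frame of board below 0.056 m and y of chip0 in the frame of board below -0.118 m)) and x of chip1 in the frame of board between -0.083 and 0.083 m and y of chip1 in the frame of board between -0.212 and -0.108 m and (z of chip1 in the frame of board below 0.04 m or (z of chip1 in the frame of board below 0.056 m and y of chip1 in the frame of board below -0.118 m)) and x of chip2 in the frame of board between -0.083 and 0.083 m and y of chip2 in the frame of board between -0.212 and -0.108 m and (z of chip2 in the frame of board below 0.04 m or (z of chip2 in the frame of board below 0.056 m and y of chip2 in the frame of board below -0.118 m)) and x of chip3 in the frame of board between -0.083 and 0.083 m and y of chip3 in the frame of board between -0.212 and -0.108 m and (z of chip3 in the frame of board below 0.04 m or (z of chip3 in the frame of board below 0.056 m and y of chip3 in the frame of board below -0.118 m)) and x of chip4 in the frame of board between -0.083 and 0.083 m and y of chip4 in the frame of board between -0.212 and -0.108 m and (z of chip4 in the frame of board below 0.04 m or (z of chip4 in the frame of board below 0.056 m and y of chip4 in the frame of board below -0.118 m)) and x of chip5 in the frame of board between -0.083 and 0.083 m and y of chip5 in the frame of board between -0.212 and -0.108 m and (z of chip5 in the frame of board below 0.04 m or (z of chip5 in the frame of board below 0.056 m and y of chip5 in the frame of board below -0.118 m))), for 0.2 s.
At the end, for the whole second after the job is handed in: All chargers at rest in the basket (inside its walls, under 75 mm); all chips at rest in the catch tray (inside its walls, under 40 mm, or 56 mm if piled clear of the edge); nozzle up (within 3 mm); scraper upright (within 0.15 rad) on the desk, its middle within 30 mm of the mat's middle (all of step 1 and all of step 7 and horizontal distance between scraper and mat below 0.03 m and angle between scraper's own z axis and vertical below 0.15 rad and height (world z) of scraper below 0.008 m and value of joint nozzle below 0.003 m and linear speed of each of charger0, charger1, charger2, charger3, chip0, chip1, chip2, chip3, chip4, chip5, scraper below 0.02 m/s); the robot touches nothing.
It fails at once if cleaner is let out (nozzle down 6 mm) while a charger is still plugged in (value of joint nozzle above 0.006 m and ((x of charger0 in the frame of strip between -0.02 and 0.02 m and y of charger0 in the frame of strip between -0.13 and 0.13 m and z of charger0 in the frame of strip below 0.058 m and angle between charger0's own z axis and vertical below 0.3 rad) or (x of charger1 in the frame of strip between -0.02 and 0.02 m and y of charger1 in the frame of strip between -0.13 and 0.13 m and z of charger1 in the frame of strip below 0.058 m and angle between charger1's own z axis and vertical below 0.3 rad) or (x of charger2 in the frame of strip between -0.02 and 0.02 m and y of charger2 in the frame of strip between -0.13 and 0.13 m and z of charger2 in the frame of strip below 0.058 m and angle between charger2's own z axis and vertical below 0.3 rad) or (x of charger3 in the frame of strip between -0.02 and 0.02 m and y of charger3 in the frame of strip between -0.13 and 0.13 m and z of charger3 in the frame of strip below 0.058 m and angle between charger3's own z axis and vertical below 0.3 rad))).
It fails at once if the fingers push on a chip that is on the writing stand ((contact force between the fingers and chip0 above 1 N and (y of chip0 in the frame of board between -0.112 and 0.12 m and x of chip0 in the frame of board between -0.085 and 0.085 m and z of chip0 in the frame of board above 0.038 m)) or (contact force between the fingers and chip1 above 1 N and (y of chip1 in the frame of board between -0.112 and 0.12 m and x of chip1 in the frame of board between -0.085 and 0.085 m and z of chip1 in the frame of board above 0.038 m)) or (contact force between the fingers and chip2 above 1 N and (y of chip2 in the frame of board between -0.112 and 0.12 m and x of chip2 in the frame of board between -0.085 and 0.085 m and z of chip2 in the frame of board above 0.038 m)) or (contact force between the fingers and chip3 above 1 N and (y of chip3 in the frame of board between -0.112 and 0.12 m and x of chip3 in the frame of board between -0.085 and 0.085 m and z of chip3 in the frame of board above 0.038 m)) or (contact force between the fingers and chip4 above 1 N and (y of chip4 in the frame of board between -0.112 and 0.12 m and x of chip4 in the frame of board between -0.085 and 0.085 m and z of chip4 in the frame of board above 0.038 m)) or (contact force between the fingers and chip5 above 1 N and (y of chip5 in the frame of board between -0.112 and 0.12 m and x of chip5 in the frame of board between -0.085 and 0.085 m and z of chip5 in the frame of board above 0.038 m))).
It fails at once if the pen holder, notebooks or tumbler is moved by more than 30 mm or tipped (distance of any of pens, notebooks, tumbler from where it was at the start of the episode above 0.03 m or angle between any of pens, notebooks, tumbler's own z axis and vertical above 0.4 rad).
Of charger0, charger1, charger2, charger3 only 3 to 4 are there at a start; the rules pass over those that are not, and their reading is None.
Of chip0, chip1, chip2, chip3, chip4, chip5 only 3 to 6 are there at a start; the rules pass over those that are not, and their reading is None.
At some moment in a run one of scraper may be knocked a few centimetres aside while the robot is not near it.
Once in a run the grip may slacken for a moment while it holds something.
It also fails if it takes over 210 s, if anything falls off the work surface, if the arm or the gripper's body presses on something with over 40 N, if the wrist force passes 120 N, or if a joint passes its speed limit or range.

## Working session

There is one attempt and no reset: what is moved stays moved. The work goes in short steps, Python scripts to look and compute and a shell command to move; the robot and the scene stay as the last step left them, time stands still between calls to the robot, and variables do not carry over. Pictures are saved under pics/ and viewed, at most 14 in all, crops included, and the job is handed in when it is done.

```bash
mkdir -p pics; ls; cat > h.py <<'E'
import numpy as np, cv2
from bench import ctrl
from scipy.spatial.transform import Rotation as R
def cam(n):
    m=ctrl.camera_model(n); o=np.array(m["orientation"],float)
    Rm=o if o.shape==(3,3) else R.from_rotvec(o).as_matrix()
    return np.array(m["intrinsics"]),np.array(m["dist_coeffs"]),np.array(m["origin"]),Rm
def cloud(n,d):
    K,D,o,Rm=cam(n); h,w=d.shape
    u,v=np.meshgrid(np.arange(w),np.arange(h))
    p=cv2.undistortPoints(np.stack([u,v],-1).reshape(-1,1,2).astype(np.float64),K,D).reshape(h,w,2)
    P=np.dstack([p[...,0]*d,p[...,1]*d,d])@Rm.T+o
    P[d<=0]=np.nan
    return P
def proj(n,X):
    K,D,o,Rm=cam(n)
    return cv2.projectPoints((np.atleast_2d(X)-o)@Rm,np.zeros(3),np.zeros(3),K,D)[0].reshape(-1,2)
def snap(n):
    im,d=ctrl.get_image(n); return im,d,cloud(n,d)
def save(f,im): cv2.imwrite("pics/"+f,cv2.cvtColor(np.ascontiguousarray(im),cv2.COLOR_RGB2BGR))
def tool():
    s=ctrl.get_state(); return np.array(s["position"]),R.from_rotvec(s["tool_rot"]).as_matrix()
def go(X,yaw=None):
    """shift in mm along tool axes to reach X; turn units so that tool y (closing) points at world yaw (mod 180)"""
    p,Rm=tool(); t=(np.array(X)-p)@Rm*1000; s=""
    if yaw is not None:
        v=np.array([np.cos(yaw),np.sin(yaw),0])@Rm; a=np.degrees(np.arctan2(-v[0],v[1])); a=(a+90)%180-90; s=f" turn {a/5:.2f}"
    print("tx ty tz",t.round(1),s)
def st():
    s=ctrl.get_state(); print(round(s["time"],2),np.round(s["position"],4),np.round(s["ft_force"],1),round(s["grip_width"]*87,1),round(s["grip_force"],1),"q",np.round(s["joint_positions"],2)); print(R.from_rotvec(s["tool_rot"]).as_matrix().round(3).tolist())
E
python3 - <<'E'
from h import *
for n in("side","top"):
    im,d,P=snap(n); save(n+"0.png",im); np.savez("/tmp/"+n,im=im,P=P)
    print(n,cam(n)[2],cam(n)[3].round(2).tolist())
    for q in "charger0 charger1 charger2 charger3 strip basket bottle nozzle_top board chip0 scraper mat pens notebooks tumbler".split():
        for r in ctrl.mark_of(n,q)[:7]: print(q,np.round(r["xyz"],3),round(r["confidence"],2),proj(n,r["xyz"]).round().tolist()[0])
st()
E
```

```text
pics
side [ 0.1608515  -0.98410565  1.22818196] [[0.95, -0.22, 0.23], [-0.32, -0.69, 0.65], [0.02, -0.69, -0.72]]
charger0 [ 0.584 -0.224  0.049] 0.67 [365.0, 269.0]
charger0 [ 0.589 -0.1    0.051] 0.66 [351.0, 236.0]
charger0 [ 0.585 -0.288  0.055] 0.54 [374.0, 285.0]
charger0 [ 0.778 -0.15  -0.004] 0.5 [412.0, 245.0]
charger1 [ 0.584 -0.224  0.049] 0.67 [365.0, 269.0]
charger1 [ 0.589 -0.1    0.051] 0.66 [351.0, 236.0]
charger1 [ 0.585 -0.288  0.055] 0.54 [374.0, 285.0]
charger1 [ 0.778 -0.15  -0.004] 0.5 [412.0, 245.0]
charger2 [ 0.584 -0.224  0.049] 0.67 [365.0, 269.0]
charger2 [ 0.589 -0.1    0.051] 0.66 [351.0, 236.0]
charger2 [ 0.585 -0.288  0.055] 0.54 [374.0, 285.0]
charger2 [ 0.778 -0.15  -0.004] 0.5 [412.0, 245.0]
charger3 [ 0.584 -0.224  0.049] 0.67 [365.0, 269.0]
charger3 [ 0.589 -0.1    0.051] 0.66 [351.0, 236.0]
charger3 [ 0.585 -0.288  0.055] 0.54 [374.0, 285.0]
charger3 [ 0.778 -0.15  -0.004] 0.5 [412.0, 245.0]
strip [ 0.59  -0.195 -0.002] 0.58 [361.0, 271.0]
basket [ 0.43  -0.295  0.003] 0.82 [321.0, 313.0]
bottle [ 0.268 -0.216  0.   ] 0.85 [257.0, 305.0]
bottle [0
[... 2349 characters left out ...]
]
chip0 [ 0.585 -0.196  0.002] 0.74 [395.0, 181.0]
chip0 [0.522 0.311 0.047] 0.55 [221.0, 201.0]
chip0 [0.612 0.204 0.049] 0.54 [260.0, 170.0]
chip0 [0.518 0.243 0.046] 0.48 [246.0, 203.0]
chip0 [ 0.426 -0.298 -0.003] 0.48 [432.0, 233.0]
scraper [ 0.334  0.3   -0.001] 0.87 [228.0, 268.0]
mat [0.338 0.296 0.002] 0.78 [229.0, 266.0]
pens [ 0.771  0.31  -0.   ] 0.73 [228.0, 122.0]
notebooks [ 0.778 -0.155  0.004] 0.76 [380.0, 118.0]
notebooks [ 0.568  0.289 -0.   ] 0.52 [233.0, 188.0]
tumbler [ 0.77   0.119 -0.   ] 0.93 [290.0, 122.0]
1.6 [ 0.2831 -0.5851  0.2416] [ 0.3  0.6 -0.1] 87.1 0.0 q [ 1.13  0.32 -0.07  1.45  0.02  1.37 -0.06]
[[0.9, 0.436, -0.0], [0.436, -0.9, -0.0], [-0.0, 0.0, -1.0]]
```

View pics/top0.png

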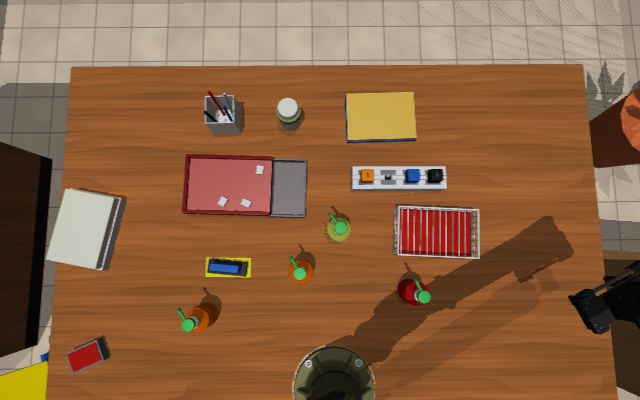

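View pics/side0.png

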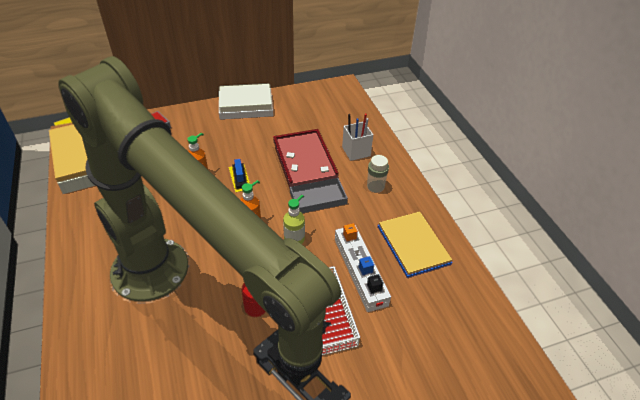

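The top image shows the strip at (398,178) with orange (367,176), blue (413,176) and black (435,176) chargers. A grey spot at (388,177) is either an empty socket or the white charger. There are four bottle candidates: yellow-green (338,228), orange (300,270), orange (195,320) and red (415,293). By the description, I choose the yellow-green one. Chips are at (260,170), (222,201) and (246,203).

```bash
python3 - <<'E'
from h import *
z=np.load("/tmp/top.npz"); im,P=z["im"],z["P"]
a=cv2.resize(im[155:265,320:490],None,fx=4.5,fy=4.5,interpolation=cv2.INTER_CUBIC); save("crop1.png",a)
hsv=cv2.cvtColor(im,cv2.COLOR_RGB2HSV)
def rect(name,mask,zr,roi):
    m=np.zeros(mask.shape,bool); y0,y1,x0,x1=roi; m[y0:y1,x0:x1]=1
    m&=mask&(P[...,2]>zr[0])&(P[...,2]<zr[1]); Q=P[m]
    if len(Q)<5: print(name,len(Q));return
    c,s,an=cv2.minAreaRect(Q[:,:2].astype(np.float32)*1000); print(name,len(Q),np.round(c,1),np.round(s,1),round(an,1),"z",np.median(Q[:,2]).round(4))
T=np.ones(im.shape[:2],bool); H,S,V=hsv[...,0],hsv[...,1],hsv[...,2]
rect("striptop",T,(.04,.058),(155,200,340,460))
for n,x0,x1 in(("orange",355,380),("gap",380,402),("blue",402,424),("black",424,446)): rect(n,T,(.075,.12),(155,200,x0,x1)); 
rect("basket",T,(.035,.06),(200,265,385,490))
rect("nozzle",(H>50)&(H<75)&(S>120),(.15,.18),(205,245,320,360))
rect("bottlebody",T,(.1,.14),(205,245,315,360))
rect("boardtop",T,(.038,.065),(145,225,170,280))
rect("tray",T,(.022,.036),(150,225,265,315))
rect("mat",(H>20)&(H<33)&(S>150),(-.01,.01),(250,285,195,260))
rect("grip",(H>100)&(H<125)&(S>100),(.045,.065),(250,285,195,260))
rect("foot",T,(.008,.03),(250,285,195,260))
m=((V>170)&(S<60)); m[:150]=0;m[225:]=0;m[:,:185]=0;m[:,275:]=0
n,l,stt,c=cv2.connectedComponentsWithStats(m.astype(np.uint8))
for i in range(1,n):
    if stt[i,4]>8: rect("chip",l==i,(.03,.08),(150,225,185,275))
E
```

```text
striptop 1567 [ 586.5 -196. ] [269.7  66.9] 89.7 z 0.0501
orange 160 [586.2 -99.2] [32.2 33.7] 89.3 z 0.0899
gap 0
blue 168 [ 585.1 -228.1] [33.3 34.6] 0.4 z 0.0897
black 172 [ 584.2 -291.8] [33.2 34.8] 1.7 z 0.0896
basket 539 [ 429.1 -300.7] [231.  140.9] 86.7 z 0.0512
nozzle 150 [447.7  -5.7] [59.7 28.7] 48.7 z 0.1631
bottlebody 197 [438.5 -17.4] [54. 55.] 70.3 z 0.1067
boardtop 5193 [570.4 294.6] [246.5 170.6] 87.9 z 0.0455
tray 238 [563.9 122.8] [ 99.8 170.7] 87.7 z 0.0297
mat 355 [336.9 300.5] [133.7  57.4] 88.3 z 0.0008
grip 242 [336.5 298.5] [79.6 22.1] 83.9 z 0.0535
foot 304 [336.4 298.8] [110.7  40.2] 83.8 z 0.0175
chip 60 [612.9 204.3] [21.3 23.8] 83.5 z 0.0533
chip 60 [523.1 309.2] [22.3 24.7] 58.7 z 0.0539
chip 59 [517.2 243.3] [26.8 18.3] 72.3 z 0.0536
```

View pics/crop1.png

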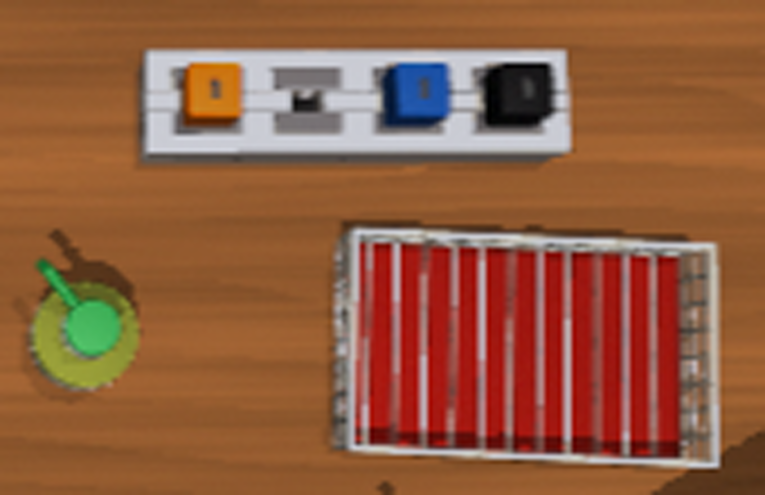

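The crop shows orange (213,90), blue (418,90) and black (518,90) chargers. The socket at (305,100) is empty, so there is no white charger. The yellow-green bottle at (92,325) has its green cap. First I'll move above the black charger with the fingers closing along x.

```bash
python3 - <<'E'
from h import *
go((.5845,-.2918,.18),0)
E
```

```text
tx ty tz [ 399.  -132.7   61.6]  turn -12.83
```

```bash
python3 -m crank '[{"tx":62,"ty":-20,"tz":0,"turn":-2},{"tx":120,"ty":-40,"tz":10,"turn":-4},{"tx":180,"ty":-60,"tz":20,"turn":-6},{"tx":240,"ty":-80,"tz":30,"turn":-8},{"tx":290,"ty":-95,"tz":40,"turn":-10}]' 70 50; python3 - <<'E'
from h import *
go((.5845,-.2918,.18),0)
E
```

```text
time: 2.22
position: [0.5043, -0.3715, 0.2017]
tool_rot: [2.472, 1.938, 0.0]
ft_force: [0.3, -0.8, 0.1]
grip_width: 0.802
grip_force: 0.0
tx ty tz [96.6 58.8 21.7]  turn -2.76
```

```bash
python3 -m crank '[{"tx":50,"ty":30,"tz":10,"turn":-1.4},{"tx":94,"ty":58,"tz":21,"turn":-2.7},{"tx":94,"ty":58,"tz":21,"turn":-2.7},{"tx":94,"ty":58,"tz":21,"turn":-2.7}]'; python3 - <<'E'
from h import *
go((.5845,-.2918,.072),0); st()
E
```

```text
time: 2.72
position: [0.5817, -0.2969, 0.1804]
tool_rot: [2.235, 2.208, -0.002]
ft_force: [-0.2, -0.5, 0.0]
grip_width: 0.803
grip_force: 0.0
tx ty tz [  5.2   2.8 108.4]  turn -0.14
2.73 [ 0.5817 -0.2969  0.1804] [-0.2 -0.5  0. ] 69.9 0.0 q [ 0.75  0.39 -0.41  1.51  0.16  1.27  0.31]
[[0.012, 1.0, -0.001], [1.0, -0.012, -0.001], [-0.001, -0.001, -1.0]]
```

```bash
python3 -m crank '[{"tx":5,"ty":3,"tz":30,"turn":-0.1},{"tx":5,"ty":3,"tz":70,"turn":-0.1},{"tx":5,"ty":3,"tz":100,"turn":-0.1},{"tx":5,"ty":3,"tz":108,"turn":-0.1},{"tx":5,"ty":3,"tz":108,"turn":-0.1}]'; python3 -m crank '[{"tz":0},{"tz":0},{"tz":0},{"tz":0},{"tz":0}]' 0 50 ; python3 -m crank '[{"tz":-6},{"tz":-20},{"tz":-45},{"tz":-80},{"tz":-80}]'; python3 - <<'E'
from h import *
go((.434,-.366,.12)); go((.434,-.366,.052)); st()
E
```

```text
time: 3.35
position: [0.5847, -0.2928, 0.0731]
tool_rot: [2.227, 2.215, -0.001]
ft_force: [-0.6, -0.3, -0.3]
grip_width: 0.806
grip_force: 0.0
tx ty tz [ -74.  -150.3  -46.9] 
tx ty tz [ -74.  -150.3   21.1] 
3.35 [ 0.5847 -0.2928  0.0731] [-0.6 -0.3 -0.3] 70.1 0.0 q [ 0.73  0.48 -0.39  1.61  0.2   1.09  0.27]
[[0.005, 1.0, 0.0], [1.0, -0.005, -0.001], [-0.001, 0.0, -1.0]]$[0]: bad value
$[0]: bad value
```

```bash
python3 -m crank '[{"tx":0,"ty":0,"tz":0,"turn":0},{"tx":0,"ty":0,"tz":0,"turn":0},{"tx":0,"ty":0,"tz":0,"turn":0},{"tx":0,"ty":0,"tz":0,"turn":0}]' 0 50 && python3 -m crank '[{"tx":0,"ty":0,"tz":-6,"turn":0},{"tx":0,"ty":0,"tz":-20,"turn":0},{"tx":0,"ty":0,"tz":-45,"turn":0},{"tx":0,"ty":0,"tz":-80,"turn":0},{"tx":0,"ty":0,"tz":-80,"turn":0}]'; python3 - <<'E'
from h import *
go((.434,-.366,.12)); go((.434,-.366,.052)); st()
E
```

```text
time: 3.85
position: [0.5853, -0.2914, 0.0729]
tool_rot: [2.224, 2.218, -0.0]
ft_force: [-0.2, -0.1, 0.0]
grip_width: 0.432
grip_force: 0.0
time: 4.47
position: [0.5871, -0.2921, 0.1572]
tool_rot: [2.22, 2.213, 0.003]
ft_force: [1.3, -0.2, -0.7]
grip_width: 0.386
grip_force: 50.0
tx ty tz [ -74.2 -153.1   36.6] 
tx ty tz [ -74.  -153.5  104.6] 
4.47 [ 0.5871 -0.2921  0.1572] [ 1.3 -0.2 -0.7] 33.6 50.0 q [ 0.74  0.41 -0.41  1.54  0.17  1.23  0.3 ]
[[0.003, 1.0, 0.006], [1.0, -0.003, -0.003], [-0.003, 0.006, -1.0]]
```

```bash
python3 -m crank '[{"tx":-30,"ty":-60,"tz":0,"turn":0},{"tx":-60,"ty":-110,"tz":0,"turn":0},{"tx":-74,"ty":-153,"tz":0,"turn":0},{"tx":-74,"ty":-153,"tz":20,"turn":0},{"tx":-74,"ty":-153,"tz":60,"turn":0}]' && python3 -m crank '[{"tx":0,"ty":0,"tz":20,"turn":0},{"tx":0,"ty":0,"tz":40,"turn":0},{"tx":0,"ty":0,"tz":40,"turn":0},{"tx":0,"ty":0,"tz":40,"turn":0}]' && python3 -c "
from h import *
st()"; python3 -m crank '[{"tx":0,"ty":0,"tz":0,"turn":0},{"tx":0,"ty":0,"tz":0,"turn":0},{"tx":0,"ty":0,"tz":-30,"turn":0},{"tx":0,"ty":0,"tz":-90,"turn":0},{"tx":0,"ty":0,"tz":-120,"turn":0}]' 60; python3 - <<'E'
from h import *
im,d,P=snap("top"); save("b1.png",cv2.resize(im[130:290,330:500],None,fx=3.5,fy=3.5))
go((.585,-.228,.16),0);st()
E
```

```text
time: 5.1
position: [0.4319, -0.3664, 0.0937]
tool_rot: [2.224, 2.213, -0.001]
ft_force: [0.3, 0.6, -0.9]
grip_width: 0.383
grip_force: 50.0
time: 5.6
position: [0.4317, -0.3648, 0.0529]
tool_rot: [-2.224, -2.218, 0.0]
ft_force: [-0.5, 1.0, -0.5]
grip_width: 0.389
grip_force: 50.0
5.6 [ 0.4317 -0.3648  0.0529] [-0.5  1.  -0.5] 33.8 50.0 q [ 0.96  0.33 -0.35  1.85  0.14  0.98  0.54]
[[0.003, 1.0, -0.0], [1.0, -0.003, 0.0], [0.0, -0.0, -1.0]]
time: 6.22
position: [0.4331, -0.3657, 0.1763]
tool_rot: [2.221, 2.215, 0.0]
ft_force: [-0.4, -0.7, 0.6]
grip_width: 0.684
grip_force: 0.0
tx ty tz [139.3 150.   19.9]  turn -0.03
6.28 [ 0.4345 -0.3667  0.1798] [ 1.1 -1.   2.3] 60.0 0.0 q [ 0.98  0.2  -0.37  1.74  0.08  1.21  0.59]
[[0.003, 1.0, 0.007], [1.0, -0.003, -0.007], [-0.007, 0.007, -1.0]]
```

View pics/b1.png

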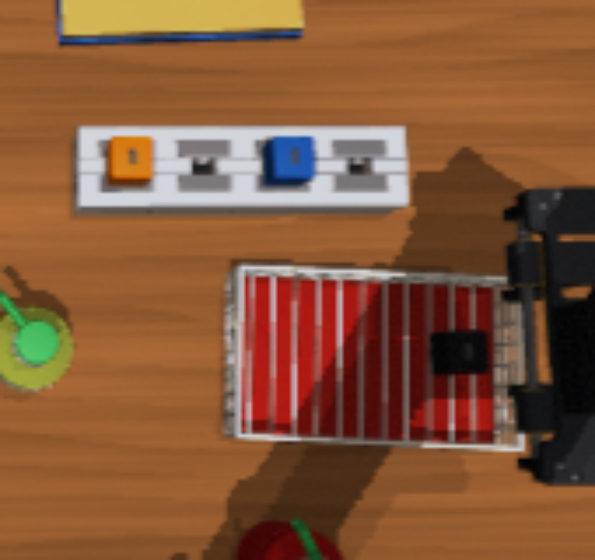

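The black charger is in the basket at (460,352), and its socket at (357,165) is empty. Next is blue.

```bash
python3 -m crank '[{"tx":40,"ty":45,"tz":0,"turn":0},{"tx":80,"ty":88,"tz":0,"turn":0},{"tx":120,"ty":130,"tz":5,"turn":0},{"tx":139,"ty":150,"tz":20,"turn":0},{"tx":139,"ty":150,"tz":20,"turn":0}]' 70; python3 - <<'E'
from h import *
go((.585,-.228,.072),0)
E
```

```text
time: 6.9
position: [0.5831, -0.2228, 0.1512]
tool_rot: [-2.217, -2.222, -0.001]
ft_force: [-0.1, -0.2, 0.1]
grip_width: 0.804
grip_force: 0.0
tx ty tz [-5.4  2.  79.2]  turn 0.03
```

```bash
python3 -m crank '[{"tx":-4,"ty":1,"tz":30,"turn":0},{"tx":-4,"ty":1,"tz":60,"turn":0},{"tx":-4,"ty":1,"tz":78,"turn":0},{"tx":-4,"ty":1,"tz":80,"turn":0},{"tx":-4,"ty":1,"tz":80,"turn":0}]' && python3 -m crank '[{"tx":0,"ty":0,"tz":0,"turn":0},{"tx":0,"ty":0,"tz":0,"turn":0},{"tx":0,"ty":0,"tz":0,"turn":0},{"tx":0,"ty":0,"tz":0,"turn":0},{"tx":0,"ty":0,"tz":0,"turn":0}]' 0 50 && python3 -m crank '[{"tx":0,"ty":0,"tz":0,"turn":0},{"tx":0,"ty":0,"tz":-10,"turn":0},{"tx":0,"ty":0,"tz":-40,"turn":0},{"tx":0,"ty":0,"tz":-80,"turn":0},{"tx":0,"ty":0,"tz":-80,"turn":0}]'; python3 - <<'E'
from h import *
go((.434,-.285,.055));st()
E
```

```text
time: 7.52
position: [0.5838, -0.2309, 0.0736]
tool_rot: [2.224, 2.216, 0.001]
ft_force: [0.3, 0.7, -0.3]
grip_width: 0.805
grip_force: 0.0
time: 8.15
position: [0.5854, -0.2303, 0.0733]
tool_rot: [2.222, 2.216, 0.004]
ft_force: [5.7, 0.0, -1.0]
grip_width: 0.388
grip_force: 50.0
time: 8.78
position: [0.585, -0.2309, 0.156]
tool_rot: [2.221, 2.214, 0.002]
ft_force: [0.6, 0.2, -0.2]
grip_width: 0.393
grip_force: 50.0
tx ty tz [ -54.4 -151.3  100.4] 
8.78 [ 0.585  -0.2309  0.156 ] [ 0.6  0.2 -0.2] 34.2 50.0 q [ 0.71  0.36 -0.47  1.61  0.17  1.21  0.2 ]
[[0.003, 1.0, 0.005], [1.0, -0.003, -0.002], [-0.002, 0.005, -1.0]]
```

```bash
python3 -m crank '[{"tx":-20,"ty":-55,"tz":0,"turn":0},{"tx":-40,"ty":-110,"tz":0,"turn":0},{"tx":-54,"ty":-151,"tz":0,"turn":0},{"tx":-54,"ty":-151,"tz":20,"turn":0},{"tx":-54,"ty":-151,"tz":60,"turn":0}]' && python3 -m crank '[{"tx":0,"ty":0,"tz":20,"turn":0},{"tx":0,"ty":0,"tz":40,"turn":0},{"tx":0,"ty":0,"tz":40,"turn":0},{"tx":0,"ty":0,"tz":40,"turn":0}]' && python3 -m crank '[{"tx":0,"ty":0,"tz":0,"turn":0},{"tx":0,"ty":0,"tz":0,"turn":0},{"tx":0,"ty":0,"tz":-30,"turn":0},{"tx":0,"ty":0,"tz":-90,"turn":0},{"tx":0,"ty":0,"tz":-110,"turn":0}]' 60; python3 - <<'E'
from h import *
go((.586,-.0995,.16),0);st()
E
```

```text
time: 9.4
position: [0.4317, -0.285, 0.0925]
tool_rot: [2.225, 2.214, -0.001]
ft_force: [0.6, 0.5, -0.8]
grip_width: 0.384
grip_force: 50.0
time: 9.9
position: [0.4316, -0.2836, 0.0524]
tool_rot: [-2.224, -2.217, 0.001]
ft_force: [-0.0, 0.9, -0.6]
grip_width: 0.386
grip_force: 50.0
time: 10.52
position: [0.434, -0.2849, 0.1667]
tool_rot: [2.22, 2.214, 0.001]
ft_force: [0.1, 0.1, -0.3]
grip_width: 0.685
grip_force: 0.0
tx ty tz [185.8 151.5   6.7]  turn -0.03
10.53 [ 0.434  -0.2849  0.1667] [ 0.1  0.1 -0.3] 59.6 0.0 q [ 0.94  0.11 -0.43  1.86  0.05  1.17  0.48]
[[0.003, 1.0, 0.005], [1.0, -0.003, -0.004], [-0.004, 0.005, -1.0]]
```

```bash
python3 -m crank '[{"tx":40,"ty":40,"tz":0,"turn":0},{"tx":80,"ty":80,"tz":0,"turn":0},{"tx":120,"ty":120,"tz":0,"turn":0},{"tx":160,"ty":151,"tz":6,"turn":0},{"tx":186,"ty":151,"tz":6,"turn":0}]' 70 && python3 -m crank '[{"tx":0,"ty":0,"tz":0,"turn":0},{"tx":0,"ty":0,"tz":20,"turn":0}]'; python3 - <<'E'
from h import *
go((.586,-.0995,.072),0)
E
```

```text
time: 11.15
position: [0.5853, -0.0949, 0.1563]
tool_rot: [-2.22, -2.221, -0.003]
ft_force: [-0.4, -0.6, -0.5]
grip_width: 0.808
grip_force: 0.0
time: 11.4
position: [0.5848, -0.1002, 0.1376]
tool_rot: [2.223, 2.213, 0.001]
ft_force: [-0.3, 0.2, -0.6]
grip_width: 0.806
grip_force: 0.0
tx ty tz [ 0.9  1.  65.6]  turn -0.05
```

```bash
python3 -m crank '[{"tx":0,"ty":0,"tz":30,"turn":0},{"tx":0,"ty":0,"tz":60,"turn":0},{"tx":0,"ty":0,"tz":64,"turn":0},{"tx":0,"ty":0,"tz":64,"turn":0},{"tx":0,"ty":0,"tz":64,"turn":0}]' && python3 -m crank '[{"tx":0,"ty":0,"tz":0,"turn":0},{"tx":0,"ty":0,"tz":0,"turn":0},{"tx":0,"ty":0,"tz":0,"turn":0},{"tx":0,"ty":0,"tz":0,"turn":0},{"tx":0,"ty":0,"tz":0,"turn":0}]' 0 50 && python3 -m crank '[{"tx":0,"ty":0,"tz":0,"turn":0},{"tx":0,"ty":0,"tz":-10,"turn":0},{"tx":0,"ty":0,"tz":-40,"turn":0},{"tx":0,"ty":0,"tz":-80,"turn":0},{"tx":0,"ty":0,"tz":-80,"turn":0}]'; python3 - <<'E'
from h import *
go((.434,-.22,.055));st()
E
```

```text
time: 12.02
position: [0.5842, -0.0989, 0.0735]
tool_rot: [2.224, 2.216, 0.001]
ft_force: [0.4, 0.4, 0.3]
grip_width: 0.806
grip_force: 0.0
time: 12.65
position: [0.5864, -0.0982, 0.0735]
tool_rot: [2.221, 2.215, 0.007]
ft_force: [5.4, 0.0, -2.4]
grip_width: 0.388
grip_force: 50.1
time: 13.28
position: [0.5859, -0.0984, 0.1559]
tool_rot: [2.221, 2.214, 0.005]
ft_force: [-0.2, 0.3, -1.3]
grip_width: 0.386
grip_force: 50.1
tx ty tz [-121.9 -152.1  100.2] 
13.28 [ 0.5859 -0.0984  0.1559] [-0.2  0.3 -1.3] 33.6 50.1 q [ 0.61  0.31 -0.58  1.69  0.18  1.19 -0.02]
[[0.003, 1.0, 0.006], [1.0, -0.003, -0.002], [-0.001, 0.006, -1.0]]
```

```bash
python3 -m crank '[{"tx":-45,"ty":-20,"tz":0,"turn":0},{"tx":-90,"ty":-60,"tz":0,"turn":0},{"tx":-122,"ty":-110,"tz":0,"turn":0},{"tx":-122,"ty":-152,"tz":0,"turn":0},{"tx":-122,"ty":-152,"tz":30,"turn":0}]' && python3 -m crank '[{"tx":0,"ty":0,"tz":30,"turn":0},{"tx":0,"ty":0,"tz":60,"turn":0},{"tx":0,"ty":0,"tz":70,"turn":0},{"tx":0,"ty":0,"tz":70,"turn":0}]' && python3 -m crank '[{"tx":0,"ty":0,"tz":0,"turn":0},{"tx":0,"ty":0,"tz":0,"turn":0},{"tx":0,"ty":0,"tz":-30,"turn":0},{"tx":0,"ty":0,"tz":-90,"turn":0},{"tx":0,"ty":0,"tz":-150,"turn":0}]' 60 && python3 -m crank '[{"tx":100,"ty":0,"tz":0,"turn":0},{"tx":100,"ty":0,"tz":0,"turn":0},{"tx":100,"ty":0,"tz":0,"turn":0}]' 0 20; python3 - <<'E'
from h import *
im,d,P=snap("top"); save("b2.png",cv2.resize(im[130:290,280:500],None,fx=3.5,fy=3.5))
for q in("nozzle_top",): 
  for r in ctrl.mark_of("top",q): print(q,np.round(r["xyz"],4))
go((.438,-.0175,.22));st()
E
```

```text
time: 13.9
position: [0.4289, -0.222, 0.1231]
tool_rot: [2.228, 2.211, -0.003]
ft_force: [1.1, 0.3, -1.6]
grip_width: 0.386
grip_force: 50.1
time: 14.4
position: [0.4308, -0.2194, 0.0519]
tool_rot: [-2.223, -2.217, 0.0]
ft_force: [0.0, 0.1, -0.7]
grip_width: 0.385
grip_force: 50.1
time: 15.02
position: [0.4313, -0.2198, 0.2049]
tool_rot: [2.224, 2.218, -0.0]
ft_force: [1.3, -0.4, 0.2]
grip_width: 0.682
grip_force: 0.0
time: 15.4
position: [0.4323, -0.1169, 0.2037]
tool_rot: [2.217, 2.223, -0.0]
ft_force: [0.0, -0.6, 0.0]
grip_width: 0.429
grip_force: 0.0
nozzle_top [0.3191 0.0824 0.1614]
nozzle_top [0.2074 0.3569 0.1612]
nozzle_top [ 0.4368 -0.0166  0.166 ]
tx ty tz [102.7   5.9 -16.9] 
15.5 [ 0.4318 -0.1203  0.2032] [ 1.3 -0.9 -0.3] 30.2 0.0 q [ 0.84 -0.08 -0.6   1.96 -0.04  1.25  0.26]
[[0.002, 1.0, 0.001], [1.0, -0.002, -0.002], [-0.002, 0.001, -1.0]]
```

View pics/b2.png

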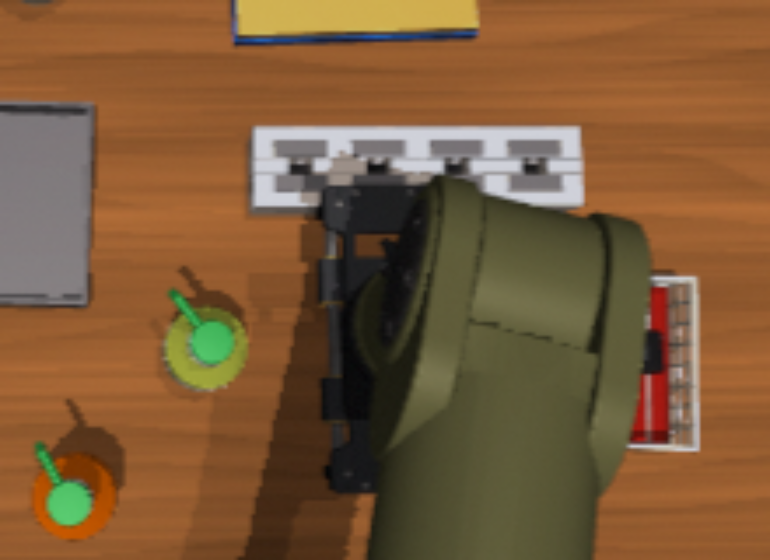

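The strip is now empty: all four sockets show, at (300,167) to (535,167). The arm hides most of the basket, so I'll check it with the side camera while the gripper closes.

```bash
python3 -m crank '[{"tx":50,"ty":6,"tz":-2,"turn":0},{"tx":102,"ty":6,"tz":0,"turn":0},{"tx":102,"ty":6,"tz":6,"turn":0},{"tx":102,"ty":6,"tz":6,"turn":0},{"tx":102,"ty":6,"tz":6,"turn":0}]' 0 20; python3 - <<'E'
from h import *
for n in("side","top"):
    im,d,P=snap(n); 
    for r in ctrl.mark_of(n,"charger0"): print(n,np.round(r["xyz"],3),round(r["confidence"],2))
    if n=="side": save("s1.png",cv2.resize(im[180:360,240:420],None,fx=3,fy=3))
go((.4375,-.017,.171));st()
E
```

```text
time: 16.12
position: [0.438, -0.0197, 0.1965]
tool_rot: [-2.228, -2.214, 0.0]
ft_force: [-0.5, -0.6, -0.6]
grip_width: 0.006
grip_force: 0.0
side [ 0.43  -0.279  0.026] 0.76
side [ 0.43  -0.224  0.028] 0.55
side [ 0.432 -0.361  0.028] 0.48
top [ 0.432 -0.281  0.026] 0.69
top [ 0.433 -0.361  0.03 ] 0.5
top [ 0.428 -0.299 -0.003] 0.5
top [ 0.434 -0.223  0.027] 0.47
top [0.339 0.297 0.002] 0.16
tx ty tz [ 1.7 -0.5 25.6] 
16.32 [ 0.438  -0.0187  0.1966] [-1.1  0.3 -0. ] 0.2 0.0 q [ 0.75 -0.1  -0.72  1.98 -0.07  1.23  0.05]
[[0.005, 1.0, 0.0], [1.0, -0.005, 0.0], [0.0, 0.0, -1.0]]
```

View pics/s1.png

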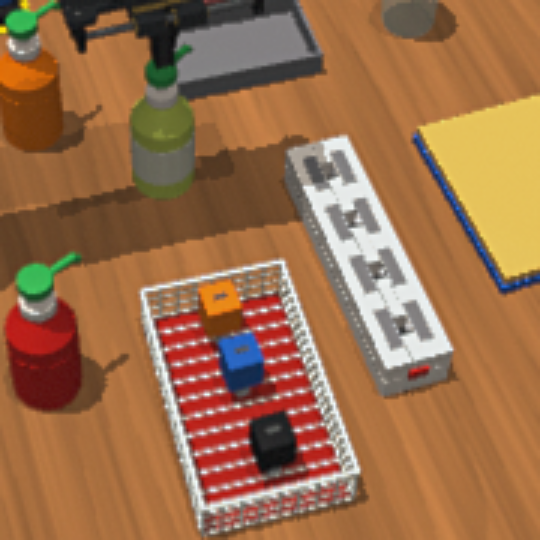

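All three chargers stand in the basket at (220,305), (240,360) and (273,440), and the strip is empty. The closed fingers are over the yellow-green bottle's cap at (162,70), so I'll press twice.

```bash
python3 -m crank '[{"tx":1,"ty":0,"tz":14,"turn":0},{"tx":1,"ty":0,"tz":20,"turn":0},{"tx":1,"ty":0,"tz":26,"turn":0},{"tx":1,"ty":0,"tz":26,"turn":0},{"tx":1,"ty":0,"tz":26,"turn":0}]' && python3 -c "from h import *;st()"
```

```text
time: 16.95
position: [0.438, -0.017, 0.1713]
tool_rot: [2.224, 2.218, -0.001]
ft_force: [-1.1, -0.4, 9.1]
grip_width: 0.003
grip_force: 4.7
16.95 [ 0.438  -0.017   0.1713] [-1.1 -0.4  9.1] 0.2 4.7 q [ 0.75 -0.07 -0.73  2.02 -0.05  1.18  0.03]
[[0.003, 1.0, -0.0], [1.0, -0.003, -0.001], [-0.001, -0.0, -1.0]]
```

```bash
python3 -m crank '[{"tx":0,"ty":0,"tz":-12,"turn":0},{"tx":0,"ty":0,"tz":-24,"turn":0},{"tx":0,"ty":0,"tz":-24,"turn":0},{"tx":0,"ty":0,"tz":-24,"turn":0},{"tx":0,"ty":0,"tz":-24,"turn":0}]' && python3 -c "from h import *;st()" && python3 -m crank '[{"tx":0,"ty":0,"tz":14,"turn":0},{"tx":0,"ty":0,"tz":20,"turn":0},{"tx":0,"ty":0,"tz":25,"turn":0},{"tx":0,"ty":0,"tz":25,"turn":0},{"tx":0,"ty":0,"tz":25,"turn":0}]' && python3 -m crank '[{"tx":0,"ty":0,"tz":-12,"turn":0},{"tx":0,"ty":0,"tz":-28,"turn":0},{"tx":0,"ty":0,"tz":-28,"turn":0},{"tx":0,"ty":0,"tz":-28,"turn":0},{"tx":0,"ty":0,"tz":-28,"turn":0}]' && python3 - <<'E'
from h import *
im,d,P=snap("top")
hsv=cv2.cvtColor(im,cv2.COLOR_RGB2HSV)
for q in("scraper","mat"):
    for r in ctrl.mark_of("top",q): print(q,np.round(r["xyz"],4),round(r["confidence"],2))
H,S,V=[hsv[...,i] for i in range(3)]
m=np.zeros(H.shape,bool); m[235:300,190:265]=1
for n,k in(("grip",(H>100)&(H<125)&(S>100)&(P[...,2]>.045)&(P[...,2]<.065)),("foot",(P[...,2]>.008)&(P[...,2]<.03))):
    Q=P[m&k]; c,s,a=cv2.minAreaRect(Q[:,:2].astype(np.float32)*1000); print(n,len(Q),np.round(c,1),np.round(s,1),a)
go((.438,-.017,.25));st()
E
```

```text
time: 17.58
position: [0.4375, -0.0168, 0.194]
tool_rot: [-2.224, -2.218, 0.001]
ft_force: [0.1, 0.4, 0.2]
grip_width: 0.007
grip_force: 0.0
17.57 [ 0.4375 -0.0168  0.194 ] [0.1 0.4 0.2] 0.6 0.0 q [ 0.75 -0.1  -0.72  1.99 -0.07  1.23  0.05]
[[0.003, 1.0, -0.001], [1.0, -0.003, 0.0], [0.0, -0.001, -1.0]]
time: 18.2
position: [0.4381, -0.0169, 0.1712]
tool_rot: [2.224, 2.218, -0.001]
ft_force: [-4.8, 0.1, 15.8]
grip_width: 0.004
grip_force: 7.8
time: 18.82
position: [0.4374, -0.0168, 0.1969]
tool_rot: [-2.224, -2.217, 0.001]
ft_force: [0.2, 1.1, -0.0]
grip_width: 0.008
grip_force: 0.0
scraper [ 0.3337  0.3004 -0.0039] 0.93
scraper [ 0.7732  0.1244 -0.0033] 0.4
mat [0.3355 0.2951 0.0014] 0.69
mat [0.5222 0.3103 0.0451] 0.23
grip 239 [336.4 298.9] [79.9 22.5] 84.16471862792969
foot 301 [336.6 299.1] [111.  40.] 83.56393432617188
tx ty tz [ -0.1   0.3 -52.9] 
18.98 [ 0.4377 -0.0169  0.1971] [ 0.5 -1.1 -0.3] 0.8 0.0 q [ 0.75 -0.1  -0.72  1.98 -0.07  1.24  0.05]
[[0.003, 1.0, -0.001], [1.0, -0.003, 0.0], [0.0, -0.001, -1.0]]
```

Both presses bottomed out, at 9 N and 16 N, and the nozzle sprang back each time. Now to the scraper, going round the orange bottle over the tray.

```bash
python3 -m crank '[{"tx":25,"ty":45,"tz":-15,"turn":0},{"tx":75,"ty":70,"tz":-25,"turn":0},{"tx":130,"ty":70,"tz":-25,"turn":0},{"tx":190,"ty":60,"tz":-25,"turn":0},{"tx":245,"ty":35,"tz":-20,"turn":0.5}]' 60 40 && python3 - <<'E'
from h import *
go((.3346,.2811,.15),-.107);st()
E
```

```text
time: 19.6
position: [0.4738, 0.2301, 0.2176]
tool_rot: [-2.274, -2.166, -0.002]
ft_force: [0.5, -0.6, -0.7]
grip_width: 0.487
grip_force: 0.0
tx ty tz [  44.1 -141.5   67.6]  turn 0.67
19.6 [0.4738 0.2301 0.2176] [ 0.5 -0.6 -0.7] 42.3 0.0 q [ 0.39  0.16 -0.97  1.76  0.14  1.29 -0.66]
[[0.048, 0.999, 0.0], [0.999, -0.048, 0.002], [0.002, 0.0, -1.0]]
```

```bash
python3 -m crank '[{"tx":15,"ty":-45,"tz":10,"turn":0.3},{"tx":30,"ty":-90,"tz":20,"turn":0.6},{"tx":42,"ty":-130,"tz":30,"turn":0.7},{"tx":44,"ty":-141,"tz":60,"turn":0.7},{"tx":44,"ty":-141,"tz":67,"turn":0.7}]' && python3 - <<'E'
from h import *
go((.3346,.2811,.04),-.107);st()
E
```

```text
time: 20.23
position: [0.3334, 0.2779, 0.1492]
tool_rot: [2.335, 2.1, -0.004]
ft_force: [0.5, -1.5, 0.3]
grip_width: 0.689
grip_force: 0.0
tx ty tz [  3.6   1.  109.2]  turn 0.01
20.23 [0.3334 0.2779 0.1492] [ 0.5 -1.5  0.3] 59.9 0.0 q [ 0.37 -0.07 -1.08  2.04 -0.07  1.13 -0.78]
[[0.106, 0.994, -0.001], [0.994, -0.106, -0.002], [-0.003, -0.001, -1.0]]
```

```bash
python3 -m crank '[{"tx":3,"ty":1,"tz":30,"turn":0},{"tx":3,"ty":1,"tz":70,"turn":0},{"tx":3,"ty":1,"tz":100,"turn":0},{"tx":3,"ty":1,"tz":108,"turn":0},{"tx":3,"ty":1,"tz":108,"turn":0}]' && python3 -m crank '[{"tx":0,"ty":0,"tz":0,"turn":0},{"tx":0,"ty":0,"tz":0,"turn":0},{"tx":0,"ty":0,"tz":0,"turn":0},{"tx":0,"ty":0,"tz":0,"turn":0},{"tx":0,"ty":0,"tz":0,"turn":0}]' 0 55 && python3 -m crank '[{"tx":0,"ty":0,"tz":0,"turn":0},{"tx":0,"ty":0,"tz":-20,"turn":0},{"tx":0,"ty":0,"tz":-60,"turn":0},{"tx":0,"ty":0,"tz":-90,"turn":0},{"tx":0,"ty":0,"tz":-90,"turn":0}]'; python3 -c "from h import *;st()"
```

```text
time: 20.85
position: [0.3367, 0.2817, 0.0429]
tool_rot: [-2.338, -2.097, 0.0]
ft_force: [0.4, 0.1, 0.2]
grip_width: 0.689
grip_force: 0.0
time: 21.48
position: [0.336, 0.2814, 0.0426]
tool_rot: [2.338, 2.099, -0.001]
ft_force: [-1.4, -0.2, 1.8]
grip_width: 0.252
grip_force: 54.9
time: 22.1
position: [0.3378, 0.282, 0.1341]
tool_rot: [2.336, 2.096, 0.006]
ft_force: [0.5, 0.3, -1.4]
grip_width: 0.248
grip_force: 54.9
22.1 [0.3378 0.282  0.1341] [ 0.5  0.3 -1.4] 21.5 54.9 q [ 0.43 -0.02 -1.16  2.05 -0.02  1.09 -0.83]
[[0.108, 0.994, 0.005], [0.994, -0.108, 0.0], [0.001, 0.005, -1.0]]
```

```bash
python3 -c "
from h import *
go((.5723,.362,.15),np.radians(87.9))"; python3 -m crank '[{"tx":20,"ty":50,"tz":-15,"turn":-2},{"tx":40,"ty":100,"tz":-30,"turn":-4},{"tx":55,"ty":150,"tz":-30,"turn":-6},{"tx":60,"ty":200,"tz":-30,"turn":-8},{"tx":60,"ty":220,"tz":-30,"turn":-10}]' && python3 - <<'E'
from h import *
go((.5723,.362,.13),np.radians(87.9));st()
E
```

```text
tx ty tz [104.9 224.6 -14.7]  turn 17.18
time: 22.72
position: [0.5637, 0.3162, 0.1588]
tool_rot: [-1.227, -2.889, 0.003]
ft_force: [0.3, -0.1, -1.0]
grip_width: 0.247
grip_force: 54.9
tx ty tz [27.  38.1 28.7]  turn -8.78
22.73 [0.5637 0.3162 0.1588] [ 0.3 -0.1 -1. ] 21.5 54.9 q [ 0.24  0.63 -1.13  1.53  0.57  1.35 -0.17]
[[-0.695, 0.719, -0.003], [0.719, 0.695, -0.001], [0.002, -0.003, -1.0]]
```

```bash
python3 -m crank '[{"tx":10,"ty":10,"tz":0,"turn":-2},{"tx":20,"ty":25,"tz":5,"turn":-4},{"tx":27,"ty":38,"tz":10,"turn":-6},{"tx":27,"ty":38,"tz":20,"turn":-8},{"tx":27,"ty":38,"tz":28,"turn":-8.8}]' && python3 -m crank '[{"tx":0,"ty":0,"tz":0,"turn":0},{"tx":0,"ty":0,"tz":0,"turn":0}]' && python3 - <<'E'
from h import *
go((.5723,.362,.0885),np.radians(87.9));st()
im,d,P=snap("side"); save("s2.png",cv2.resize(im[100:240,210:400],None,fx=4,fy=4))
E
```

```text
time: 23.35
position: [0.5692, 0.3632, 0.131]
tool_rot: [-0.053, -3.138, 0.002]
ft_force: [-0.4, 0.4, -3.0]
grip_width: 0.25
grip_force: 54.9
time: 23.6
position: [0.5698, 0.3632, 0.1335]
tool_rot: [-0.061, -3.14, 0.001]
ft_force: [-0.2, -0.6, -0.7]
grip_width: 0.245
grip_force: 54.9
tx ty tz [-2.6 -1.1 45. ]  turn -0.03
23.6 [0.5698 0.3632 0.1335] [-0.2 -0.6 -0.7] 21.3 54.9 q [ 0.18  0.78 -1.22  1.48  0.74  1.39  0.46]
[[-0.999, 0.039, -0.001], [0.039, 0.999, -0.0], [0.001, -0.0, -1.0]]
```

View pics/s2.png

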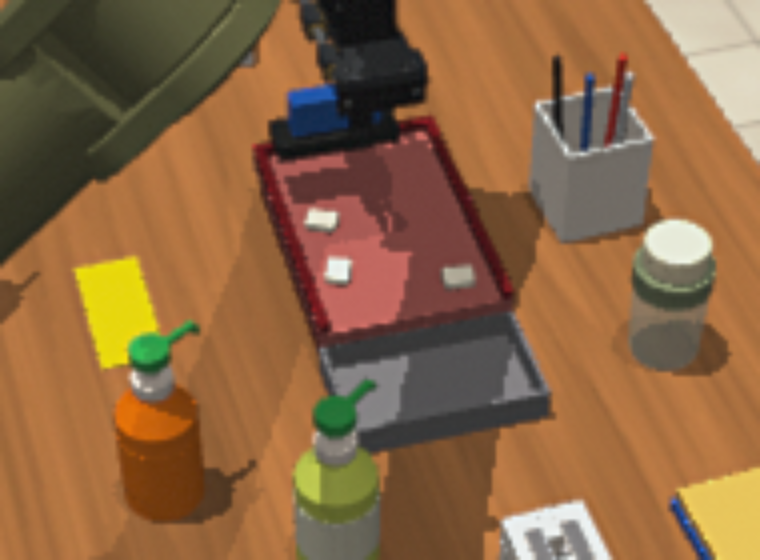

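The scraper is held level above the stand. The three chips are at (320,218), (338,270) and (458,276), and the mat is at (117,310). I'll lower it and start the first pass.

```bash
python3 -m crank '[{"tx":-4,"ty":-1,"tz":15,"turn":0},{"tx":-4,"ty":-1,"tz":30,"turn":0},{"tx":-4,"ty":-1,"tz":40,"turn":0},{"tx":-4,"ty":-1,"tz":45,"turn":0},{"tx":-4,"ty":-1,"tz":45,"turn":0}]' && python3 - <<'E'
from h import *
go((.5723,.362,.0875),np.radians(87.9));go((.567,.1742,.0875),np.radians(87.9));st()
im,d,P=snap("top"); hsv=cv2.cvtColor(im,cv2.COLOR_RGB2HSV); H,S=hsv[...,0],hsv[...,1]
m=np.zeros(H.shape,bool); m[235:300,190:265]=1
Q=P[m&(H>20)&(H<33)&(S>150)&(abs(P[...,2])<.01)]; print("mat",len(Q),cv2.minAreaRect(Q[:,:2].astype(np.float32)*1000))
E
```

```text
time: 24.28
position: [0.5738, 0.362, 0.0891]
tool_rot: [-0.059, -3.14, 0.0]
ft_force: [0.7, -0.2, -1.4]
grip_width: 0.25
grip_force: 54.9
tx ty tz [ 1.5 -0.1  1.6]  turn -0.01
tx ty tz [  -0.3 -187.9    1.6]  turn -0.01
24.27 [0.5738 0.362  0.0891] [ 0.7 -0.2 -1.4] 21.7 54.9 q [ 0.17  0.82 -1.18  1.51  0.77  1.33  0.45]
[[-0.999, 0.038, -0.001], [0.038, 0.999, -0.0], [0.001, -0.0, -1.0]]
mat 907 ((337.3435974121094, 300.85498046875), (133.77734375, 57.58434295654297), 87.55679321289062)
```

```bash
python3 -m crank '[{"tx":0,"ty":0,"tz":1.5,"turn":0},{"tx":0,"ty":-18,"tz":1.5,"turn":0},{"tx":0,"ty":-36,"tz":1.5,"turn":0},{"tx":0,"ty":-54,"tz":1.5,"turn":0},{"tx":0,"ty":-72,"tz":1.5,"turn":0}]' && python3 -m crank '[{"tx":0,"ty":-18,"tz":0,"turn":0},{"tx":0,"ty":-36,"tz":0,"turn":0},{"tx":0,"ty":-54,"tz":0,"turn":0},{"tx":0,"ty":-72,"tz":0,"turn":0},{"tx":0,"ty":-72,"tz":0,"turn":0}]' && python3 - <<'E'
from h import *
go((.567,.1742,.0875),np.radians(87.9));st()
E
```

```text
time: 24.95
position: [0.5714, 0.2897, 0.0885]
tool_rot: [0.059, 3.14, 0.0]
ft_force: [-1.1, 0.1, -1.8]
grip_width: 0.25
grip_force: 54.9
time: 25.58
position: [0.5694, 0.2165, 0.0882]
tool_rot: [0.064, 3.14, -0.002]
ft_force: [-0.5, 0.2, -1.2]
grip_width: 0.25
grip_force: 54.9
tx ty tz [  0.6 -42.3   0.7]  turn -0.05
25.57 [0.5694 0.2165 0.0882] [-0.5  0.2 -1.2] 21.7 54.9 q [ 0.51  0.73 -1.26  1.7   0.73  1.27  0.61]
[[-0.999, 0.041, 0.001], [0.041, 0.999, -0.001], [-0.001, -0.001, -1.0]]
```

```bash
python3 -m crank '[{"tx":0,"ty":-16,"tz":0,"turn":0},{"tx":0,"ty":-32,"tz":0,"turn":0},{"tx":0,"ty":-46,"tz":0,"turn":0},{"tx":0,"ty":-46,"tz":0,"turn":0}]' && python3 -m crank '[{"tx":0,"ty":0,"tz":-20,"turn":0},{"tx":0,"ty":30,"tz":-50,"turn":0},{"tx":0,"ty":80,"tz":-55,"turn":0},{"tx":0,"ty":130,"tz":-55,"turn":0},{"tx":0,"ty":130,"tz":-55,"turn":0}]' && python3 - <<'E'
from h import *
st()
im,d,P=snap("side"); save("s3.png",cv2.resize(im[100:240,210:400],None,fx=4,fy=4))
for n in("side","top"):
    if n=="top": snap(n)
    for r in ctrl.mark_of(n,"chip0"): 
        x=np.array(r["xyz"])*1000-[570.1,287.1,0]; c,s=.9993,.0366
        print(n,np.round(r["xyz"],3),round(r["confidence"],2),"board",round(x[0]*c-x[1]*s),round(x[0]*s+x[1]*c))
E
```

```text
time: 26.08
position: [0.5673, 0.1704, 0.0879]
tool_rot: [0.064, 3.141, -0.001]
ft_force: [0.1, 0.3, -1.3]
grip_width: 0.25
grip_force: 54.9
time: 26.7
position: [0.5688, 0.3097, 0.1455]
tool_rot: [0.044, 3.141, 0.009]
ft_force: [-0.6, -0.9, -0.1]
grip_width: 0.246
grip_force: 54.9
26.7 [0.5688 0.3097 0.1455] [-0.6 -0.9 -0.1] 21.4 54.9 q [ 0.31  0.72 -1.25  1.55  0.69  1.37  0.55]
[[-1.0, 0.028, 0.001], [0.028, 1.0, 0.005], [-0.0, 0.005, -1.0]]
side [0.525 0.159 0.012] 0.57 board -40 -130
side [0.619 0.19  0.046] 0.48 board 53 -95
side [0.518 0.13  0.015] 0.44 board -46 -159
top [0.614 0.189 0.044] 0.5 board 47 -96
```

View pics/s3.png

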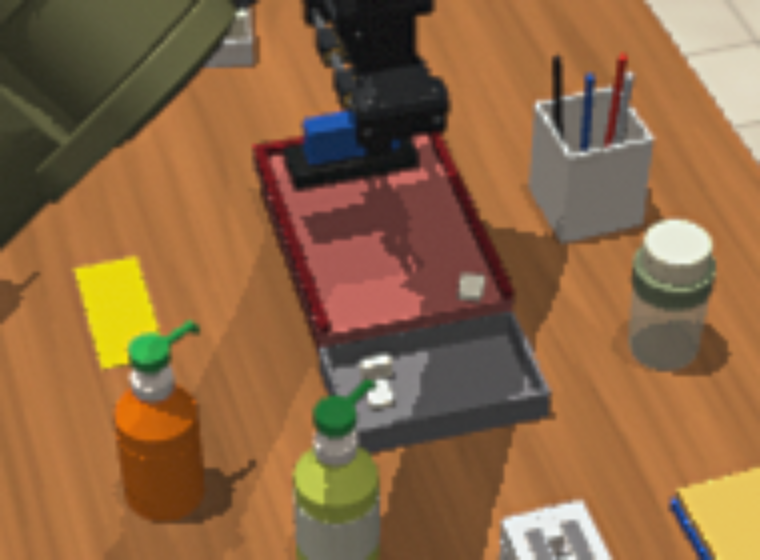

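Two chips are in the tray, at (375,367) and (380,395), and one is left on the stand at (472,287). Next is the second pass, to the right.

```bash
python3 -m crank '[{"tx":-32,"ty":-30,"tz":0,"turn":0},{"tx":-32,"ty":-62,"tz":0,"turn":0},{"tx":-32,"ty":-62,"tz":10,"turn":0},{"tx":-32,"ty":-62,"tz":10,"turn":0}]' && python3 - <<'E'
from h import *
go((.6026,.246,.0875),np.radians(87.9));st()
E
```

```text
time: 27.4
position: [0.6011, 0.2378, 0.1322]
tool_rot: [-0.062, -3.139, 0.001]
ft_force: [-0.0, -0.4, -1.7]
grip_width: 0.25
grip_force: 54.9
tx ty tz [-1.3  8.3 44.7]  turn -0.03
27.4 [0.6011 0.2378 0.1322] [-0.  -0.4 -1.7] 21.8 54.9 q [ 0.43  0.73 -1.24  1.56  0.7   1.36  0.65]
[[-0.999, 0.039, -0.002], [0.039, 0.999, -0.0], [0.002, -0.0, -1.0]]
```

```bash
python3 -m crank '[{"tx":-1,"ty":8,"tz":15,"turn":0},{"tx":-1,"ty":8,"tz":30,"turn":0},{"tx":-1,"ty":8,"tz":40,"turn":0},{"tx":-1,"ty":8,"tz":44,"turn":0},{"tx":-1,"ty":8,"tz":44,"turn":0}]' && python3 -m crank '[{"tx":0,"ty":-16,"tz":0,"turn":0},{"tx":0,"ty":-32,"tz":0,"turn":0},{"tx":0,"ty":-48,"tz":0,"turn":0},{"tx":0,"ty":-64,"tz":0,"turn":0},{"tx":0,"ty":-76,"tz":0,"turn":0}]' && python3 -m crank '[{"tx":0,"ty":0,"tz":0,"turn":0},{"tx":0,"ty":0,"tz":-20,"turn":0},{"tx":0,"ty":30,"tz":-50,"turn":0},{"tx":0,"ty":80,"tz":-60,"turn":0},{"tx":20,"ty":130,"tz":-60,"turn":0}]' && python3 - <<'E'
from h import *
st()
im,d,P=snap("side"); save("s4.png",cv2.resize(im[100:240,210:400],None,fx=4,fy=4))
E
```

```text
time: 28.02
position: [0.6027, 0.247, 0.0889]
tool_rot: [-0.059, -3.141, -0.0]
ft_force: [-0.1, 0.5, -2.0]
grip_width: 0.249
grip_force: 54.9
time: 28.65
position: [0.6, 0.1691, 0.089]
tool_rot: [0.062, 3.141, -0.001]
ft_force: [-0.1, 0.1, -1.7]
grip_width: 0.251
grip_force: 54.9
time: 29.28
position: [0.5862, 0.3041, 0.152]
tool_rot: [0.062, 3.138, 0.005]
ft_force: [0.8, 0.3, -1.8]
grip_width: 0.247
grip_force: 54.9
29.27 [0.5862 0.3041 0.152 ] [ 0.8  0.3 -1.8] 21.5 54.9 q [ 0.3   0.73 -1.23  1.51  0.69  1.39  0.56]
[[-0.999, 0.04, 0.003], [0.04, 0.999, 0.003], [-0.003, 0.003, -1.0]]
```

View pics/s4.png

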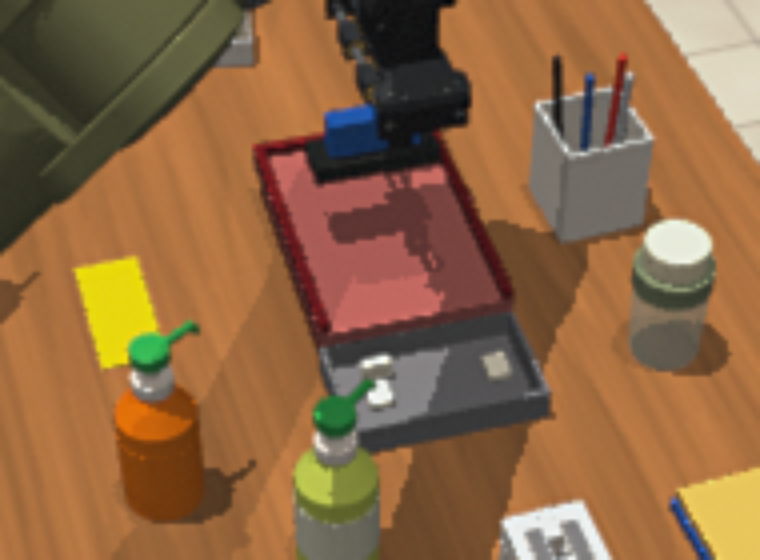

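All three chips are in the tray, at (375,367), (380,395) and (497,365), and the stand is clear. I'll take the scraper back to the mat.

```bash
python3 -m crank '[{"tx":20,"ty":0,"tz":0,"turn":2},{"tx":60,"ty":0,"tz":0,"turn":4},{"tx":100,"ty":0,"tz":0,"turn":6},{"tx":140,"ty":0,"tz":0,"turn":8},{"tx":160,"ty":0,"tz":0,"turn":10}]' && python3 - <<'E'
from h import *
go((.3357,.2815,.134),np.radians(-4));st()
E
```

```text
time: 29.95
position: [0.4217, 0.3094, 0.15]
tool_rot: [1.382, 2.82, -0.0]
ft_force: [-0.1, -0.1, -1.2]
grip_width: 0.249
grip_force: 54.9
tx ty tz [ 30.6 -85.1  15.9]  turn 8.36
29.95 [0.4217 0.3094 0.15  ] [-0.1 -0.1 -1.2] 21.7 54.9 q [ 0.41  0.36 -1.27  1.85  0.37  1.21 -0.32]
[[-0.613, 0.79, 0.001], [0.79, 0.613, -0.001], [-0.001, 0.0, -1.0]]
```

```bash
python3 -m crank '[{"tx":10,"ty":-25,"tz":0,"turn":2},{"tx":20,"ty":-50,"tz":5,"turn":4},{"tx":30,"ty":-80,"tz":10,"turn":6},{"tx":31,"ty":-85,"tz":15,"turn":8},{"tx":31,"ty":-85,"tz":15,"turn":8.4}]' && python3 -m crank '[{"tx":0,"ty":0,"tz":0,"turn":0},{"tx":0,"ty":0,"tz":0,"turn":0}]' && python3 - <<'E'
from h import *
go((.3357,.2815,.0435),np.radians(-4));st()
E
```

```text
time: 30.58
position: [0.3379, 0.2805, 0.1344]
tool_rot: [2.295, 2.14, -0.0]
ft_force: [0.8, 0.2, -1.7]
grip_width: 0.244
grip_force: 54.9
time: 30.82
position: [0.3388, 0.2808, 0.1343]
tool_rot: [-2.297, -2.141, -0.001]
ft_force: [0.3, 0.5, -1.2]
grip_width: 0.248
grip_force: 54.9
tx ty tz [ 0.3 -3.1 90.8]  turn -0.00
30.82 [0.3388 0.2808 0.1343] [ 0.3  0.5 -1.2] 21.6 54.9 q [ 0.6  -0.02 -1.32  2.05 -0.02  1.1  -0.78]
[[0.07, 0.998, -0.001], [0.998, -0.07, 0.002], [0.001, -0.001, -1.0]]
```

```bash
python3 -m crank '[{"tx":0,"ty":-3,"tz":30,"turn":0},{"tx":0,"ty":-3,"tz":60,"turn":0},{"tx":0,"ty":-3,"tz":80,"turn":0},{"tx":0,"ty":-3,"tz":88,"turn":0},{"tx":0,"ty":-3,"tz":91,"turn":0}]' && python3 -m crank '[{"tx":0,"ty":0,"tz":0,"turn":0},{"tx":0,"ty":0,"tz":0,"turn":0}]' && python3 -c "from h import *;st()" && python3 -m crank '[{"tx":0,"ty":0,"tz":0,"turn":0},{"tx":0,"ty":0,"tz":0,"turn":0},{"tx":0,"ty":0,"tz":0,"turn":0},{"tx":0,"ty":0,"tz":0,"turn":0}]' 55 && python3 -m crank '[{"tx":0,"ty":0,"tz":-30,"turn":0},{"tx":0,"ty":0,"tz":-70,"turn":0},{"tx":0,"ty":0,"tz":-120,"turn":0},{"tx":-60,"ty":60,"tz":-150,"turn":0},{"tx":-110,"ty":100,"tz":-150,"turn":0}]' && python3 -m crank '[{"tx":-60,"ty":0,"tz":0,"turn":0},{"tx":-110,"ty":0,"tz":0,"turn":0},{"tx":-110,"ty":0,"tz":0,"turn":0},{"tx":-110,"ty":0,"tz":0,"turn":0}]' && python3 - <<'E'
from h import *
st()
im,d,P=snap("top"); save("t9.png",im)
ims,_,_=snap("side")
hsv=cv2.cvtColor(im,cv2.COLOR_RGB2HSV); H,S=hsv[...,0],hsv[...,1]
m=np.zeros(H.shape,bool); m[235:300,190:265]=1
for n,k in(("grip",(H>100)&(H<125)&(S>100)&(P[...,2]>.045)&(P[...,2]<.065)),("foot",(P[...,2]>.008)&(P[...,2]<.03))):
    Q=P[m&k]; print(n,len(Q),Q[:,2].max(),cv2.minAreaRect(Q[:,:2].astype(np.float32)*1000))
for n in("side","top"):
  for q in("charger0","chip0","pens","tumbler","notebooks"):
    for r in ctrl.mark_of(n,q): print(n,q,np.round(r["xyz"],3),round(r["confidence"],2))
E
```

```text
time: 31.45
position: [0.3357, 0.2807, 0.043]
tool_rot: [-2.299, -2.139, 0.0]
ft_force: [-0.1, -0.2, 0.1]
grip_width: 0.252
grip_force: 54.9
time: 31.7
position: [0.3364, 0.2805, 0.0437]
tool_rot: [2.3, 2.138, 0.002]
ft_force: [0.3, -0.2, -2.4]
grip_width: 0.251
grip_force: 54.9
31.7 [0.3364 0.2805 0.0437] [ 0.3 -0.2 -2.4] 21.8 54.9 q [ 0.39  0.27 -1.22  2.14  0.31  0.93 -1.08]
[[0.073, 0.997, 0.002], [0.997, -0.073, 0.0], [0.0, 0.002, -1.0]]
time: 32.2
position: [0.3358, 0.2802, 0.0431]
tool_rot: [2.301, 2.139, 0.0]
ft_force: [1.0, 0.4, -0.2]
grip_width: 0.596
grip_force: 0.0
time: 32.83
position: [0.4136, 0.1848, 0.1934]
tool_rot: [2.291, 2.134, 0.005]
ft_force: [1.2, 1.2, -0.6]
grip_width: 0.632
grip_force: 0.0
time: 33.33
position: [0.4031, 0.0766, 0.1902]
tool_rot: [2.3, 2.14, 0.0]
ft_force: [0.3, 0.7, 0.0]
grip_width: 0.629
grip_force: 0.0
33.33 [0.4031 0.0766 0.1902] [0.3 0.7 0. ] 54.7 0.0 q [ 0.82 -0.22 -0.94  2.04 -0.19  1.24 -0.12]
[[0.072, 0.997, 0.0], [0.997, -0.072, 0.0], [0.0, 0.0, -1.0]]
grip 237 0.057775746679267215 ((338.2613220214844, 297.4500427246094), (80.3289413
[... 255 characters left out ...]
] 0.54
side chip0 [ 0.774  0.31  -0.001] 0.72
side chip0 [0.621 0.132 0.013] 0.54
side chip0 [0.52  0.131 0.015] 0.51
side pens [ 0.777  0.309 -0.001] 0.68
side tumbler [ 0.775  0.119 -0.002] 0.65
side tumbler [ 0.432 -0.361  0.03 ] 0.52
side notebooks [ 0.779 -0.149 -0.007] 0.76
top charger0 [ 0.432 -0.282  0.026] 0.7
top charger0 [ 0.432 -0.225  0.026] 0.59
top charger0 [ 0.435 -0.362  0.027] 0.45
top chip0 [0.518 0.132 0.014] 0.47
top chip0 [0.623 0.133 0.013] 0.39
top chip0 [0.526 0.161 0.014] 0.35
top pens [0.525 0.164 0.015] 0.69
top pens [ 0.771  0.308 -0.001] 0.65
top tumbler [ 0.77   0.122 -0.004] 0.77
top tumbler [ 0.571  0.29  -0.   ] 0.64
top notebooks [ 0.777 -0.152  0.001] 0.79
```

View pics/t9.png

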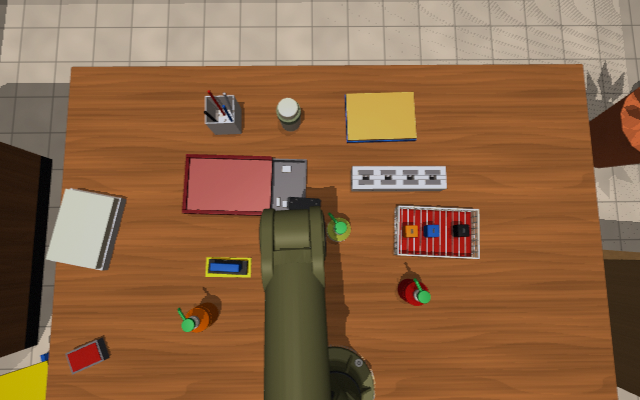

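Everything is in place: chargers in the basket at (412,231), (432,231) and (461,230), chips in the tray around (285,170) to (285,203), and the scraper on its mat at (228,267). The gripper is clear, so I'll hand it in.

```bash
python3 -c "
from bench import ctrl
print(ctrl.close_job())"
```

```text
the job is handed in; nothing more can be done
None
```

I handed the job in (no verdict came back): the three chargers present are in the basket, the nozzle got two full presses, all three chips are in the tray, and the scraper is upright, centred on its mat.

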